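Push the proud stock bin home and confirm the pick on its lit button

TASK

At the pick-by-light rack one of the four stock bins has been left standing proud, partly over its lit green confirm button: with the fingertips push that bin gently back until it is fully home against the back stop, then lightly press the lit button in front of it all the way down, let it spring back and draw clear. Nothing is to be picked up; leave the other bins, the unlit buttons and the loose things on the bench alone.

Things in the scene. Friction and masses are not known exactly. Their poses are not given: they have to be found in the camera images.
- rack: grey steel rack fixed on the bench, four bays 110 mm apart in a row along its y. Origin: on the bench under the middle of the shelf's front edge; x points into the rack. Shelf top at z = 45 mm, x = 0 to 200; back stop at x = 192; dividers 42 mm high between bays from x = 38; open above. In front, at x = -86 to -24, lie the light-grey button modules, all below z = 37 mm
- bin_a: the proud bin: blue, full of brass elbows, 190 mm long (x) x 102 x 72 high, front wall 44 high, 0.5 to 0.8 kg. Origin: centre of its underside, 95 mm behind its front face; axes as the rack's. It slides freely on the shelf (1.5 to 5 N). Start: front face 30 to 50 mm out past the shelf's edge. Home: back against the stop, origin at x = 97 mm of the rack, front face 2 mm inside the edge
- bin_a_front (a point): centre of the outer front face of that bin, 22 mm above its underside
- button_a_top (a point): centre of the top of the lit bright-green round confirm button, 32 mm across, in front of the proud bin. Its z axis points out of the button, tilted 15 degrees from vertical towards the robot. 57 mm in front of the shelf's edge, 33 mm above the bench; it stands 9 mm out of the module's face, in a black collar 1.5 mm high
- button_a (a joint): press of the lit button in m along its own axis (down and slightly away from the robot): 0 = up, 0.005 = fully down; it springs back. It takes about 1.5 N to start and 5 N to be fully down
- bin_b: blue stock bin like the proud one, holding steel pipe clips; already home; leave alone. Origin: centre of its underside
- button_b_top (a point): top of the dark, unlit confirm button in front of that bin; same shape as the lit one; leave alone
- button_b (a joint): press of that unlit button in m, 0 = up, 0.005 = fully down
- bin_c: blue stock bin like the proud one, holding brass tees; already home; leave alone. Origin: centre of its underside
- button_c_top (a point): top of the dark, unlit confirm button in front of that bin; same shape as the lit one; leave alone
- button_c (a joint): press of that unlit button in m, 0 = up, 0.005 = fully down
- bin_d: blue stock bin like the proud one, holding nickel couplings; already home; leave alone. Origin: centre of its underside
- button_d_top (a point): top of the dark, unlit confirm button in front of that bin; same shape as the lit one; leave alone
- button_d (a joint): press of that unlit button in m, 0 = up, 0.005 = fully down
- brass_tee: loose brass pipe tee on the bench, 60 x 45 x 30 mm, between the robot and the rack; leave alone. Origin: underside, near its middle
- ball_valve: loose brass ball valve with a red lever, 97 x 38 x 47 mm, between the robot and the rack; leave alone. Origin: underside, near its middle
- tape_spool: loose white spool of thread tape, 56 mm across, 15 mm high, between the robot and the rack; leave alone. Origin: underside, near its middle
- carton: small loose cardboard carton, 85 x 62 x 48 mm, between the robot and the rack; leave alone. Origin: underside, near its middle
- pencil: red flat carpenter's pencil, 168 x 14 x 8 mm, between the robot and the rack; leave alone. Origin: underside, near its middle
Mind the look-alikes: they are no part of the job. Leave any red look-alike of the bin_a alone.

How it is judged:
By the outcome, as a careful person would: the job done as asked, in the order asked, and still so for the second after the job is handed in, with the robot touching nothing.
It also fails if it takes over 38 s, if anything falls off the work surface, if the arm or the gripper's body presses on something with over 40 N, if the wrist force passes 120 N, or if a joint passes its speed limit or range.

ROBOT

A 7-joint arm with a two-finger parallel gripper is mounted at the origin on the work surface. World frame = base frame: x ahead of the robot, y to its left, z up, the work surface at z = 0. Lengths are in mm, angles in rad, forces in N, time in s.
With the tool pointing down it reaches from about 425 to 1025 mm from the base axis. Payload 3.6 kg.
Tool frame: the origin (TCP) lies midway between the tips of the shut fingers; the grasp point (between the pads) lies 19 mm behind it; z points along the fingers, y is the direction in which the jaws open and shut (so a half turn about z gives the same grasp; the last joint's range is limited). The gripper opens to 85 mm and grips with 20 to 120 N. Pads are 22 mm wide; open, the fingers measure 114 mm over their backs; the gripper's body (76 mm by 85 mm) begins 54 mm behind the grasp point. The pads swing forward as they close: fully open they stand 13 mm farther back than shut.
Start: joints at [1.016, 0.591, 0.048, 1.609, -0.033, 0.943, -0.034], TCP at [323.033, -649.06, 231.302] pointing down, gripper open.
Joint ranges: [-2.69, 2.69], [-0.47, 2.24], [-1.27, 1.36], [0.19, 2.51], [-1.53, 4.68], [0.08, 2.07], [-3.09, 3.09]. Speed limits (rad/s): [2.57, 2.57, 3.14, 3.14, 3.14, 3.14, 3.14].

INTERFACE

Orientations are given as a unit quaternion [w, x, y, z].
In Python, from rig import status, optics, finish_job gives the robot as it stands. The module is installed in compiled form; this text tells all that it offers.
- The arm moves only by the tool drive_tool, never from a script. Its argument "plan" is a list of rows, each an object with "dp": the shift along the tool's x, y, z in mm, a list of three; "spin": the turn about the tool's z in rad; "gripper": the finger opening in mm, from 0 to 85.4. In form: [{"dp": [dx, dy, dz], "spin": spin, "gripper": gripper}, ...]. A call has 1 to 20 rows; each row shifts and turns the commanded pose from where the row before left it, along the tool's axes as they then stand; what a row does not reach is not made up. A row lasts 1/8 s, in which the tool goes at most 62.5 mm and 10.7 degrees, less where a joint would pass 70% of its speed; a pose out of reach is approached as far as the arm can. A call with a gripper value outside its range is refused whole. The fingers move at their own pace and stop on an object; the grip force is fixed at half the most. Time passes only in rows, so rows that do not move let the fingers close. It gives the time, the measured TCP pose, the force and the opening at its end, in the units of the state.
- status.state(): the state, without advancing time (a new reading comes with each control period).
- optics.snapshot(name): name is "scene" or "side" or "wrist"; returns a dict with "frame" (480x640x3 uint8, blue, green, red), "depth" (480x640 float32, mm along the optical axis (not along the pixel's ray), 0 where there is no reading), "vfov" (degrees; the focal length in pixels is half the picture's height over the tangent of half this angle, whatever the lens; pixels are square), "cx", "cy" (the principal point, pixels), "R" (3x3) and "t" (3): a world point X has camera coordinates R X + t; the wrist camera has in their place "tool_from_camera" (4x4, takes a point from camera to tool coordinates, whose origin is the TCP and whose axes are the flange's). Camera axes: x right, y down, z forward; pixel columns grow to the right and rows downward; lengths in mm; the calibration is good to about 2 mm. A picture is of the moment at which its call begins: read the wrist's pose just before it.
- finish_job(): hands the job in, once; it reports no verdict.
The state is a dict: "time_s": time; "q": joint angles; "qd": joint speeds; "tau": joint torques, N m; "eef_pos": TCP position; "eef_rot": TCP orientation; "ft_force": force on the tool from outside, world axes, zero at the start; "torque": the same for the moment, N m; "finger_gap": finger opening in mm.
Only numpy, scipy, OpenCV 4.12 (cv2) and the standard library are available. Lean on these libraries where they do the work, as an engineer would, in place of code of your own. Each camera call takes 0.05 s, during which the arm holds its last target.

## Working session

There is one attempt and no reset: what is moved stays moved. The work goes in short steps, Python scripts to look and compute and a tool call to move; the robot and the scene stay as the last step left them, time stands still between calls to the robot, and variables do not carry over. Pictures are saved under pics/ and viewed, and the job is handed in when it is done.

Besides the shell and the picture viewer there is one more tool, called after "Call:" as name(argument=value, ...) on one line, values as JSON. drive_tool: Moves the arm, as the interface text tells. Its arguments: {"type":"object","properties":{"plan":{"type":"array"}},"required":["plan"]}

```bash
mkdir -p pics; cat > h.py <<'E'
import numpy as np,cv2
from rig import status,optics
def ray(s,u,v):
    f=240/np.tan(np.radians(s['vfov'])/2)
    return np.array([(u-s['cx'])/f,(v-s['cy'])/f,1.])
def pt(s,u,v,d=None):
    if d is None:d=s['depth'][int(v),int(u)]
    R=np.array(s['R']);t=np.array(s['t'])
    return R.T@(ray(s,u,v)*d-t)
def plane(s,u,v,z):
    R=np.array(s['R']);t=np.array(s['t']);c=-R.T@t;r=R.T@ray(s,u,v)
    return c+r*(z-c[2])/r[2]
E
python3 - <<'E'
from h import *
import pickle
print(status.state())
for n in("scene","side"):
    s=optics.snapshot(n);cv2.imwrite(f"pics/{n}0.png",s['frame']);pickle.dump(s,open(n+"0.pkl","wb"))
    print(n,s['vfov'],s['cx'],s['cy'],s['R'],s['t'])
E
```

```text
{'time_s': 0.0, 'q': array([ 1.01549355,  0.59211582,  0.04832932,  1.60986369, -0.0333056 ,
        0.94272694, -0.03369969]), 'qd': array([-0.00036894, -0.00015154,  0.00127841, -0.00026108,  0.00145668,
        0.00141353, -0.00015068]), 'tau': array([-2.86920103e-04, -5.48701930e+01,  1.54598929e+00, -1.98125607e+01,
        9.25089349e-03,  8.87311937e-03,  5.67178347e-06]), 'eef_pos': array([ 322.6401109 , -648.29500075,  230.12862952]), 'eef_rot': array([-1.10525331e-03,  9.73453909e-01,  2.28880220e-01, -3.32411397e-04]), 'ft_force': array([-0.4687733 ,  0.56192021,  0.46431614]), 'torque': array([-0.03250617,  0.01013568,  0.02158267]), 'finger_gap': 85.40060328860672}
scene 55.04334309891226 325.2067834335453 234.57661738866875 [[ 0.68719293  0.72635911  0.01297399]
 [ 0.5440019  -0.50266822 -0.67185311]
 [-0.48148501  0.46875058 -0.74057078]] [-342.33204853 -232.31509273 1235.6656236 ]
side 57.438206656553625 320.9005608078201 236.38606757668822 [[-0.68880583 -0.72492356  0.00568846]
 [-0.56476845  0.53167744 -0.63115426]
 [ 0.45451417 -0.43795539 -0.77563648]] [345.89107609 331.81540749 846.26231035]
```

View pics/scene0.png

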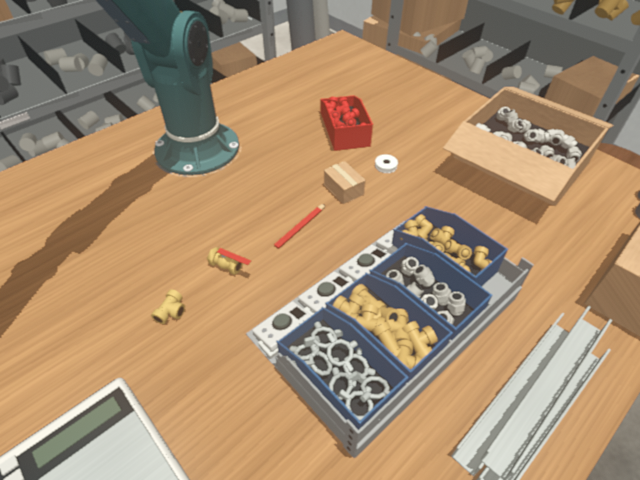

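View pics/side0.png

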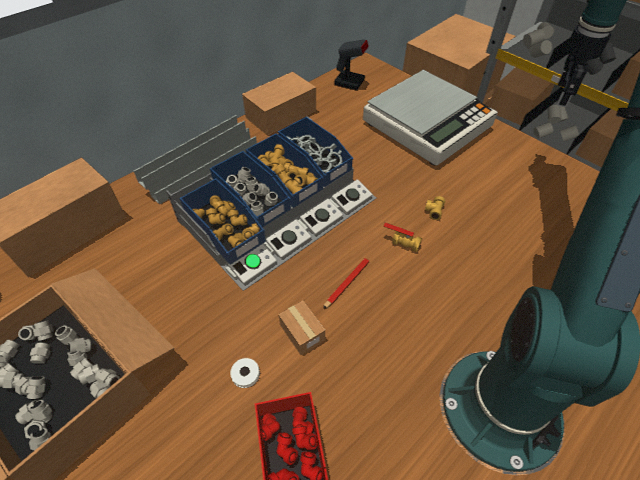

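The proud bin holds the brass elbows. It's at about (455,235) in scene and (220,215) in side, with the lit green button at (253,261) in side. Next I'll measure both.

```bash
python3 - <<'E'
from h import *
import pickle
s=pickle.load(open("side0.pkl","rb"));c=pickle.load(open("scene0.pkl","rb"))
hsv=cv2.cvtColor(s['frame'],cv2.COLOR_BGR2HSV)
m=cv2.inRange(hsv,(50,120,120),(75,255,255))
n,l,st,ce=cv2.connectedComponentsWithStats(m)
for i in range(1,n):
    if st[i,4]>30: print(st[i],ce[i],pt(s,*ce[i]),plane(s,*ce[i],33))
cv2.imwrite("pics/sz.png",cv2.resize(s['frame'][110:300,160:390],None,fx=3.4,fy=3,interpolation=cv2.INTER_CUBIC)[:, :])
cv2.imwrite("pics/cz.png",cv2.resize(c['frame'][190:460,240:540],None,fx=2.2,fy=2.2,interpolation=cv2.INTER_CUBIC))
# unlit buttons
for u,v in((289,237),(322,215),(352,194)): print('side',pt(s,u,v),plane(s,u,v,33))
for u,v in((366,261),(326,289),(282,321)): print('scene',pt(c,u,v),plane(c,u,v,33))
E
```

```text
[246 254  14  13 148] [252.43918919 260.26351351] [585.1070957  142.20991852  33.52504004] [585.45114307 142.01848628  33.        ]
side [580.39116935  33.45967971  32.19216133] [579.8672394   33.85938515  33.        ]
side [577.33143305 -75.03822237  32.27835548] [576.86601174 -74.58697216  33.        ]
side [ 574.37079398 -181.823813     36.27116117] [ 576.4789906  -184.30125521   33.        ]
scene [591.40090291  25.52054429  33.91215998] [590.94431174  26.11176831  33.        ]
scene [586.52010824 -82.09597755  34.11292414] [585.9554214  -81.53864258  33.        ]
scene [ 584.10050606 -190.30551559   35.19778047] [ 582.97641056 -189.52982239   33.        ]
```

View pics/sz.png

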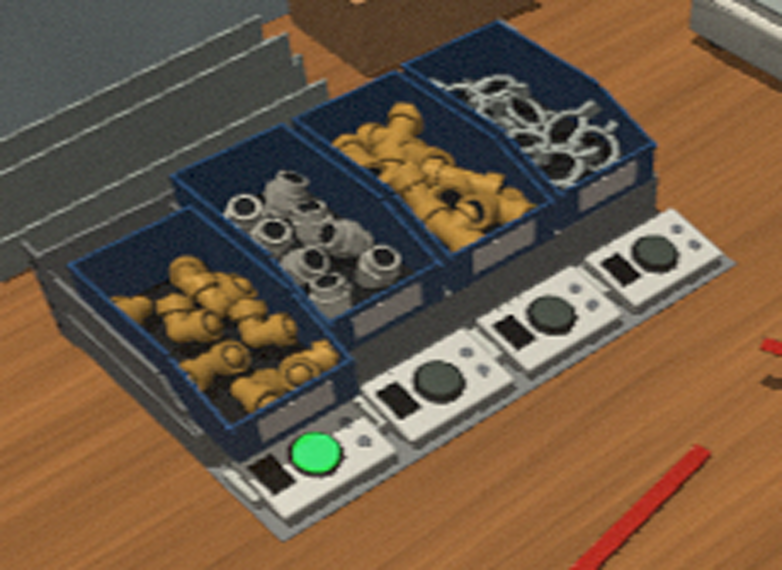

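View pics/cz.png

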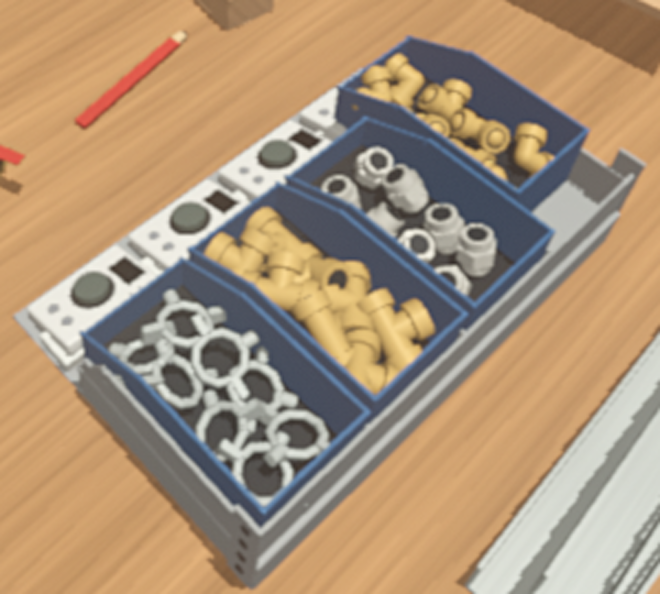

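Call:
drive_tool(plan=[{"dp": [0, 0, 0], "spin": 0.166, "gripper": 0}, {"dp": [0, 0, 0], "spin": 0.166, "gripper": 0}, {"dp": [0, 0, 0], "spin": 0.166, "gripper": 0}, {"dp": [8.7, -46, -1], "spin": 0, "gripper": 0}, {"dp": [8.7, -46, -1], "spin": 0, "gripper": 0}, {"dp": [8.7, -46, -1], "spin": 0, "gripper": 0}, {"dp": [8.7, -46, -1], "spin": 0, "gripper": 0}, {"dp": [8.7, -46, -1], "spin": 0, "gripper": 0}, {"dp": [8.7, -46, -1], "spin": 0, "gripper": 0}, {"dp": [8.7, -46, -1], "spin": 0, "gripper": 0}, {"dp": [8.7, -46, -1], "spin": 0, "gripper": 0}, {"dp": [8.7, -46, -1], "spin": 0, "gripper": 0}])

```text
time_s: 1.6
eef_pos: [416.2, -236.5, 240.2]
eef_rot: [-0.0, 1.0, -0.018, -0.0]
ft_force: [0.1, 0.8, 0.3]
finger_gap: 0.1
```

Call:
drive_tool(plan=[{"dp": [8.8, -46, 0], "spin": 0, "gripper": 0}, {"dp": [8.8, -46, 0], "spin": 0, "gripper": 0}, {"dp": [8.8, -46, 0], "spin": 0, "gripper": 0}, {"dp": [8.8, -46, 0], "spin": 0, "gripper": 0}, {"dp": [8.8, -46, 0], "spin": 0, "gripper": 0}, {"dp": [8.8, -46, 0], "spin": 0, "gripper": 0}, {"dp": [8.8, -46, 0], "spin": 0, "gripper": 0}, {"dp": [8.8, -40, 0], "spin": 0, "gripper": 0}, {"dp": [0, 0, 0], "spin": 0, "gripper": 0}])

```text
time_s: 2.72
eef_pos: [500.2, 125.3, 240.2]
eef_rot: [-0.001, 1.0, -0.015, 0.0]
ft_force: [0.3, -0.4, 0.4]
finger_gap: -0.2
```

```bash
cat >> h.py <<'E'
from scipy.spatial.transform import Rotation as Ro
def wrist():
    st=status.state();s=optics.snapshot("wrist")
    T=np.eye(4);q=st['eef_rot'];T[:3,:3]=Ro.from_quat([q[1],q[2],q[3],q[0]]).as_matrix();T[:3,3]=st['eef_pos']
    W=T@np.array(s['tool_from_camera']);s['R']=W[:3,:3].T;s['t']=-W[:3,:3].T@W[:3,3]
    return st,s
E
python3 - <<'E'
from h import *
import pickle
st,s=wrist();print(st['eef_pos'],st['eef_rot'],st['q'],s['t'],s['tool_from_camera'])
pickle.dump(s,open("w1.pkl","wb"));cv2.imwrite("pics/w1.png",s['frame'])
hsv=cv2.cvtColor(s['frame'],cv2.COLOR_BGR2HSV)
m=cv2.inRange(hsv,(50,120,120),(75,255,255))
n,l,t,ce=cv2.connectedComponentsWithStats(m)
for i in range(1,n):
    if t[i,4]>30: print(t[i],ce[i],pt(s,*ce[i]),plane(s,*ce[i],33))
E
```

```text
[500.17650552 125.30906385 240.15256255] [-9.44316192e-04  9.99890898e-01 -1.47384368e-02  2.80665653e-04] [-3.25717138e-01  3.17737116e-01 -8.39523774e-03  2.06808925e+00
  1.51722467e-03  7.54604893e-01 -1.93506967e+00] [140.16082623 427.74325446 544.92572469] [[ 1.21224942e-04 -9.48883184e-01 -3.15627451e-01  8.14610567e+01]
 [ 9.99999918e-01 -7.25507289e-06  4.05887219e-04  7.27741528e-02]
 [-3.87429457e-04 -3.15627475e-01  9.48883105e-01 -1.42387149e+02]
 [ 0.00000000e+00  0.00000000e+00  0.00000000e+00  1.00000000e+00]]
[ 285   88   37   38 1145] [303.1441048  105.75196507] [587.16296603 141.16461018  32.19008054] [587.14991359 141.12162392  33.        ]
```

View pics/w1.png

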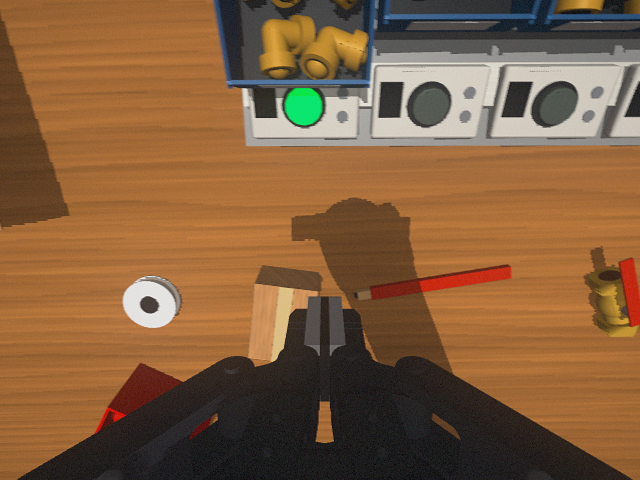

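```bash
python3 - <<'E'
from h import *
import pickle
s=pickle.load(open("w1.pkl","rb"))
hsv=cv2.cvtColor(s['frame'],cv2.COLOR_BGR2HSV)
for u,v in((430,103),(555,104)):
    r=s['frame'][v-40:v+40,u-40:u+40]
    m=cv2.inRange(hsv,(50,20,40),(100,120,130))  
    p=s['frame'][v,u];m=(np.abs(s['frame'].astype(int)-p).sum(2)<45).astype(np.uint8)
    n,l,t,ce=cv2.connectedComponentsWithStats(m);i=l[v,u];print(t[i],plane(s,*ce[i],33),pt(s,*ce[i]))
# bin front edge bottom-most blue per column
b=cv2.inRange(hsv,(100,90,40),(125,255,255))
L=[]
for u in range(232,370,8):
    rr=np.where(b[60:100,u])[0]
    if len(rr): L.append((u,60+rr.max()))
print(L)
P=[plane(s,u,v,89) for u,v in L]
P=np.array(P);k=np.polyfit(P[:,1],P[:,0],1);print(k,P[0],P[-1])
print([pt(s,u,v-1).round(1) for u,v in L[::3]])
# corners
for r in (84,86): 
  c=np.where(b[r,:372])[0];print(r,c.min(),c.max())
# module lower edge
E
```

```text
[ 413   87   38   38 1079] [583.66898684  31.46980879  33.        ] [583.66686343  31.55966083  33.34480221]
[ 540   88   38   37 1010] [581.01105951 -77.60166266  33.        ] [581.01120207 -77.54516341  33.09867231]
[(232, np.int64(84)), (240, np.int64(84)), (248, np.int64(84)), (256, np.int64(84)), (264, np.int64(84)), (272, np.int64(84)), (280, np.int64(84)), (288, np.int64(84)), (296, np.int64(84)), (304, np.int64(84)), (312, np.int64(84)), (320, np.int64(84)), (328, np.int64(84)), (336, np.int64(84)), (344, np.int64(84)), (352, np.int64(84)), (360, np.int64(83)), (368, np.int64(87))]
[3.37933321e-02 5.96089760e+02] [602.30641088 187.97081215  89.        ] [597.47932221  91.43961792  89.        ]
[array([603. , 187.9,  89. ]), array([602.5, 170.9,  88.8]), array([601.9, 153.8,  89.3]), array([601.5, 136.8,  88.8]), array([600.9, 119.8,  89.2]), array([600.5, 102.8,  89. ])]
84 228 367
86 229 368
```

The wrist view shows the lit button whole at (303,106), which gives (587,141,33). The bin's front lip at row 84 is at x≈601, so home is a push of about 45 mm. The rack yaw is about -0.029, which the tool already matches. I'll descend in front of the bin, with the tips above the loose items.

Call:
drive_tool(plan=[{"dp": [6, -1.8, 18], "spin": 0, "gripper": 0}, {"dp": [6, -1.8, 18], "spin": 0, "gripper": 0}, {"dp": [6, -1.8, 18], "spin": 0, "gripper": 0}, {"dp": [6, -1.8, 18], "spin": 0, "gripper": 0}, {"dp": [6, -1.8, 18], "spin": 0, "gripper": 0}, {"dp": [6, -1.8, 18], "spin": 0, "gripper": 0}, {"dp": [6, -1.8, 18], "spin": 0, "gripper": 0}, {"dp": [6, -1.8, 18], "spin": 0, "gripper": 0}, {"dp": [6, -1.8, 18], "spin": 0, "gripper": 0}, {"dp": [6, -1.8, 18], "spin": 0, "gripper": 0}, {"dp": [0, 0, 0], "spin": 0, "gripper": 0}])

```text
time_s: 4.15
eef_pos: [559.9, 136.8, 58.7]
eef_rot: [0.0, 1.0, -0.018, -0.001]
ft_force: [-0.1, 0.9, -0.6]
finger_gap: -0.2
```

```bash
python3 - <<'E'
from h import *
st,s=wrist();print(st['eef_pos'],st['ft_force'])
cv2.imwrite("pics/w2.png",s['frame'])
s=optics.snapshot("side");cv2.imwrite("pics/s2.png",cv2.resize(s['frame'][130:330,130:400],None,fx=2.9,fy=2.9))
E
```

```text
[559.92004347 136.80945846  58.69417539] [-0.0889653   0.93412025 -0.60532044]
```

View pics/w2.png

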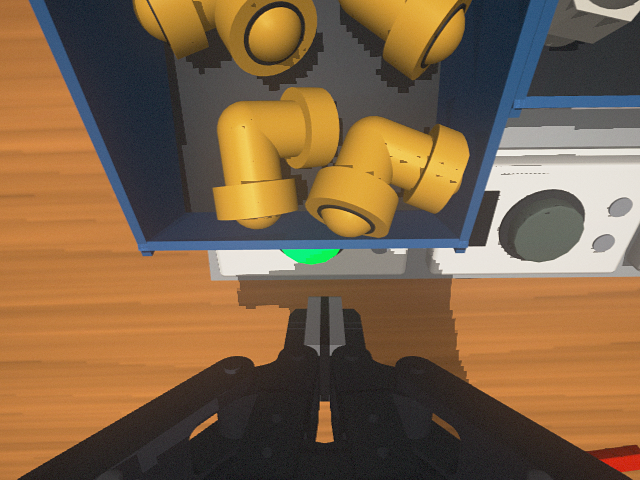

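View pics/s2.png

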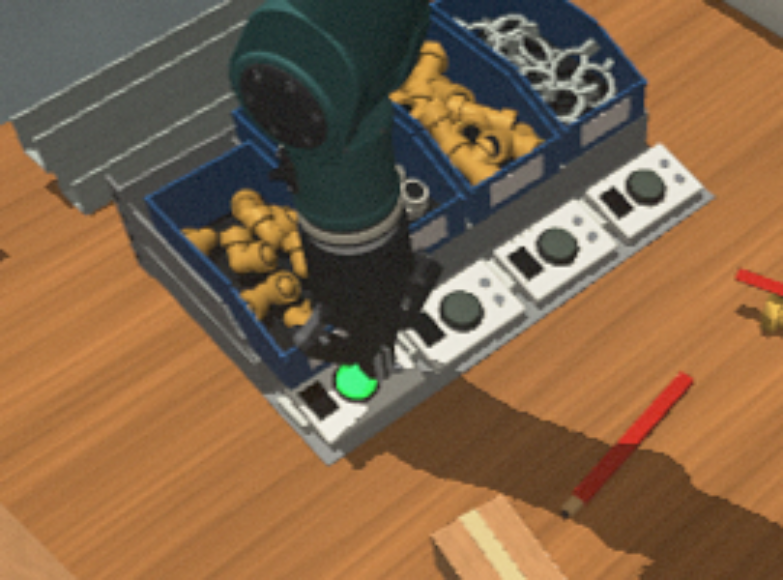

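The tips are 30 mm in front of the bin face, at z 59. The bin's centre is at column 300 and the fingers at 325, so I'll shift about 5 mm in y and then push slowly.

Call:
drive_tool(plan=[{"dp": [6, -2.5, 0], "spin": 0, "gripper": 0}, {"dp": [6, -2.5, 0], "spin": 0, "gripper": 0}, {"dp": [6, 0, 0], "spin": 0, "gripper": 0}, {"dp": [3, 0, 0], "spin": 0, "gripper": 0}, {"dp": [3, 0, 0], "spin": 0, "gripper": 0}, {"dp": [3, 0, 0], "spin": 0, "gripper": 0}, {"dp": [3, 0, 0], "spin": 0, "gripper": 0}, {"dp": [3, 0, 0], "spin": 0, "gripper": 0}, {"dp": [3, 0, 0], "spin": 0, "gripper": 0}])

```text
time_s: 5.38
eef_pos: [594.9, 140.5, 59.8]
eef_rot: [0.0, 1.0, -0.018, -0.002]
ft_force: [-3.3, 1.3, -0.2]
finger_gap: -0.0
```

Call:
drive_tool(plan=[{"dp": [3, 0, 0], "spin": 0, "gripper": 0}, {"dp": [3, 0, 0], "spin": 0, "gripper": 0}, {"dp": [3, 0, 0], "spin": 0, "gripper": 0}, {"dp": [3, 0, 0], "spin": 0, "gripper": 0}, {"dp": [3, 0, 0], "spin": 0, "gripper": 0}, {"dp": [3, 0, 0], "spin": 0, "gripper": 0}, {"dp": [3, 0, 0], "spin": 0, "gripper": 0}, {"dp": [3, 0, 0], "spin": 0, "gripper": 0}, {"dp": [3, 0, 0], "spin": 0, "gripper": 0}, {"dp": [3, 0, 0], "spin": 0, "gripper": 0}])

```text
time_s: 6.62
eef_pos: [626.6, 139.4, 60.3]
eef_rot: [0.0, 1.0, -0.018, -0.0]
ft_force: [-1.8, -0.6, -1.6]
finger_gap: -0.3
```

Call:
drive_tool(plan=[{"dp": [2, 0, 0], "spin": 0, "gripper": 0}, {"dp": [1, 0, 0], "spin": 0, "gripper": 0}, {"dp": [1, 0, 0], "spin": 0, "gripper": 0}, {"dp": [1, 0, 0], "spin": 0, "gripper": 0}])

```text
time_s: 7.12
eef_pos: [631.3, 139.3, 60.3]
eef_rot: [0.0, 1.0, -0.018, -0.0]
ft_force: [-2.1, 0.0, -0.1]
finger_gap: 0.0
```

```bash
python3 - <<'E'
from h import *
st,s=wrist();print(st['eef_pos'],st['ft_force'])
cv2.imwrite("pics/w3.png",s['frame'])
for u in (200,260,380,420):
    print([pt(s,u,v).round(1) for v in (240,244,248,252)])
E
```

```text
[631.33323641 139.32932231  60.32367312] [-2.05682876  0.04422823 -0.07008358]
[array([665.7, 187.9,  56.4]), array([664.3, 187.8,  57.4]), array([663.2, 187.4,  59.1]), array([661.2, 188. ,  58. ])]
[array([674. , 158.6,  84.4]), array([673.1, 158.4,  85.7]), array([671.6, 158.6,  85.2]), array([670.3, 158.7,  85.6])]
[array([673.3, 119.9,  86.4]), array([672.7, 120.2,  88.6]), array([670.9, 120. ,  87.4]), array([670. , 120.2,  88.6])]
[array([672.5, 106.9,  85.4]), array([671.2, 106.9,  85.7]), array([670.1, 107. ,  86.4]), array([669. , 107.1,  87. ])]
```

View pics/w3.png

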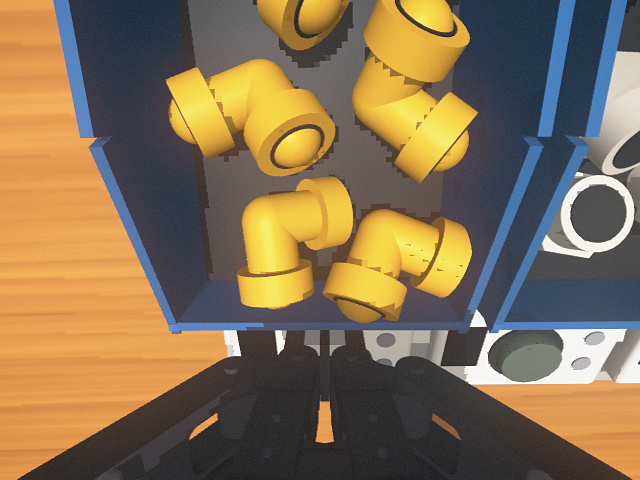

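The two lips are nearly level at about row 328, and I'm still only feeling about 2 N of friction. I'll creep on until the stop is felt.

Call:
drive_tool(plan=[{"dp": [1, 0, 0], "spin": 0, "gripper": 0}, {"dp": [1, 0, 0], "spin": 0, "gripper": 0}, {"dp": [0, 0, 0], "spin": 0, "gripper": 0}])

```text
time_s: 7.55
eef_pos: [633.8, 139.2, 60.3]
eef_rot: [-0.0, 1.0, -0.018, 0.0]
ft_force: [-2.2, -0.1, -0.4]
finger_gap: 0.3
```

Call:
drive_tool(plan=[{"dp": [1, 0, 0], "spin": 0, "gripper": 0}, {"dp": [0, 0, 0], "spin": 0, "gripper": 0}])

```text
time_s: 7.8
eef_pos: [633.9, 139.3, 60.4]
eef_rot: [0.0, 1.0, -0.018, -0.001]
ft_force: [-3.9, -0.1, 1.7]
finger_gap: 0.1
```

Position has stopped advancing (633.9). One more millimetre will confirm the stop.

Call:
drive_tool(plan=[{"dp": [1, 0, 0], "spin": 0, "gripper": 0}, {"dp": [0, 0, 0], "spin": 0, "gripper": 0}])

```text
time_s: 8.05
eef_pos: [633.9, 139.2, 60.2]
eef_rot: [0.0, 1.0, -0.018, -0.002]
ft_force: [-6.6, 0.5, 3.4]
finger_gap: -0.1
```

It's at the stop: force rose from 2 to 6.6 N with no further motion. I'll draw back over the button and look.

Call:
drive_tool(plan=[{"dp": [-3, 0, 0], "spin": 0, "gripper": 0}, {"dp": [-8, 0, 0], "spin": 0, "gripper": 0}, {"dp": [-8, 0, 0], "spin": 0, "gripper": 0}, {"dp": [-8, 0, 0], "spin": 0, "gripper": 0}, {"dp": [-8, 0, 0], "spin": 0, "gripper": 0}, {"dp": [-8, 0, 0], "spin": 0, "gripper": 0}, {"dp": [-8, 0, 0], "spin": 0, "gripper": 0}, {"dp": [0, 0, 0], "spin": 0, "gripper": 0}])

```text
time_s: 9.05
eef_pos: [583.5, 141.1, 60.2]
eef_rot: [0.0, 1.0, -0.018, -0.0]
ft_force: [0.3, 0.4, -0.4]
finger_gap: -0.1
```

```bash
python3 - <<'E'
from h import *
st,s=wrist();print(st['eef_pos'],st['ft_force'])
cv2.imwrite("pics/w4.png",s['frame'])
hsv=cv2.cvtColor(s['frame'],cv2.COLOR_BGR2HSV)
m=cv2.inRange(hsv,(50,120,120),(75,255,255));r=cv2.boundingRect(m);print(r)
for u in (r[0],r[0]+r[2]): print(plane(s,u,r[1]+r[3]/2,33))
print(plane(s,320,r[1],37),plane(s,320,r[1]+r[3],29))
b=cv2.inRange(hsv,(100,90,40),(125,255,255))
for u in range(160,640,30):
    rr=np.where(b[150:330,u])[0]
    if len(rr): print(u,150+rr.max(),plane(s,u,150+rr.max(),89).round(1))
E
```

```text
[583.46983083 141.09971306  60.20709136] [ 0.25799111  0.38106425 -0.38939266]
(289, 247, 65, 56)
[591.15013372 157.62893529  33.        ]
[590.03344864 126.44851998  33.        ]
[606.28761522 142.10622708  37.        ] [573.52391788 143.46766938  29.        ]
160 181 [647.2 187.4  89. ]
190 180 [647.2 178.5  89. ]
220 180 [646.8 169.6  89. ]
250 180 [646.5 160.8  89. ]
280 180 [646.2 151.9  89. ]
310 180 [645.9 143.   89. ]
340 180 [645.6 134.1  89. ]
370 180 [645.3 125.2  89. ]
400 180 [644.9 116.4  89. ]
430 180 [644.6 107.5  89. ]
460 180 [644.3  98.6  89. ]
490 180 [644.   89.7  89. ]
520 196 [638.8  80.2  89. ]
550 189 [640.6  71.5  89. ]
580 188 [640.6  62.6  89. ]
610 188 [640.3  53.7  89. ]
```

View pics/w4.png

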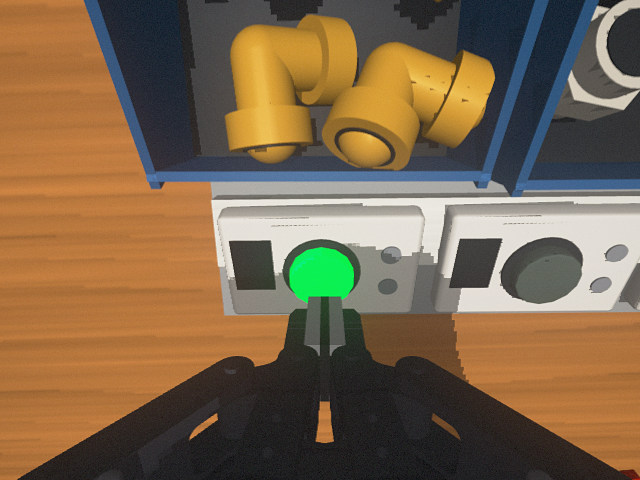

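The bin's lip measures x≈646, which matches the predicted home position (587+59). The fingers are over the green button, so I'll press down slowly.

Call:
drive_tool(plan=[{"dp": [1, 0, 5], "spin": 0, "gripper": 0}, {"dp": [1, 0, 5], "spin": 0, "gripper": 0}, {"dp": [0, 0, 5], "spin": 0, "gripper": 0}, {"dp": [0, 0, 4], "spin": 0, "gripper": 0}, {"dp": [0, 0, 2], "spin": 0, "gripper": 0}, {"dp": [0, 0, 2], "spin": 0, "gripper": 0}, {"dp": [0, 0, 0], "spin": 0, "gripper": 0}])

```text
time_s: 9.98
eef_pos: [586.4, 140.9, 37.2]
eef_rot: [0.0, 1.0, -0.018, -0.0]
ft_force: [-0.5, 0.4, 0.1]
finger_gap: -0.2
```

Call:
drive_tool(plan=[{"dp": [0, 0, 1], "spin": 0, "gripper": 0}, {"dp": [0, 0, 1], "spin": 0, "gripper": 0}, {"dp": [0, 0, 1], "spin": 0, "gripper": 0}, {"dp": [0, 0, 0], "spin": 0, "gripper": 0}])

```text
time_s: 10.48
eef_pos: [586.8, 141.0, 34.5]
eef_rot: [-0.0, 1.0, -0.018, 0.0]
ft_force: [0.5, -0.2, 2.4]
finger_gap: -0.2
```

Call:
drive_tool(plan=[{"dp": [0, 0, 1], "spin": 0, "gripper": 0}, {"dp": [0, 0, 1], "spin": 0, "gripper": 0}, {"dp": [0, 0, 1], "spin": 0, "gripper": 0}, {"dp": [0, 0, 0], "spin": 0, "gripper": 0}])

```text
time_s: 10.98
eef_pos: [587.4, 140.9, 31.6]
eef_rot: [-0.0, 1.0, -0.018, 0.001]
ft_force: [1.5, -0.3, 4.0]
finger_gap: 0.0
```

Call:
drive_tool(plan=[{"dp": [0, 0, 1], "spin": 0, "gripper": 0}, {"dp": [0, 0, 1], "spin": 0, "gripper": 0}, {"dp": [0, 0, 0], "spin": 0, "gripper": 0}])

```text
time_s: 11.35
eef_pos: [587.8, 140.9, 29.9]
eef_rot: [-0.0, 1.0, -0.018, 0.001]
ft_force: [2.4, -1.3, 7.2]
finger_gap: -0.1
```

Call:
drive_tool(plan=[{"dp": [0, 0, 1], "spin": 0, "gripper": 0}, {"dp": [0, 0, 0], "spin": 0, "gripper": 0}])

```text
time_s: 11.6
eef_pos: [587.9, 141.0, 29.7]
eef_rot: [-0.0, 1.0, -0.018, 0.001]
ft_force: [-0.3, -0.6, 12.0]
finger_gap: -0.1
```

Call:
drive_tool(plan=[{"dp": [0, 0, 1], "spin": 0, "gripper": 0}, {"dp": [0, 0, 0], "spin": 0, "gripper": 0}])

```text
time_s: 11.85
eef_pos: [587.9, 141.0, 29.5]
eef_rot: [-0.0, 1.0, -0.018, 0.001]
ft_force: [-1.5, -0.9, 18.3]
finger_gap: -0.2
```

It's bottomed: z holds at 29.6 while force climbs to 18 N. I'll release, rise and draw clear.

Call:
drive_tool(plan=[{"dp": [0, 0, -3], "spin": 0, "gripper": 0}, {"dp": [0, 0, -4], "spin": 0, "gripper": 0}, {"dp": [0, 0, -8], "spin": 0, "gripper": 0}, {"dp": [-4, 0, -15], "spin": 0, "gripper": 0}, {"dp": [-8, 0, -20], "spin": 0, "gripper": 0}, {"dp": [-10, 0, -20], "spin": 0, "gripper": 0}, {"dp": [-10, 0, -20], "spin": 0, "gripper": 0}, {"dp": [-10, 0, -20], "spin": 0, "gripper": 0}, {"dp": [-10, 0, -20], "spin": 0, "gripper": 0}, {"dp": [-10, 0, -20], "spin": 0, "gripper": 0}, {"dp": [-10, 0, -20], "spin": 0, "gripper": 0}, {"dp": [-10, 0, -20], "spin": 0, "gripper": 0}, {"dp": [0, 0, 0], "spin": 0, "gripper": 0}, {"dp": [0, 0, 0], "spin": 0, "gripper": 0}])

```text
time_s: 13.6
eef_pos: [504.1, 143.7, 217.0]
eef_rot: [0.0, 1.0, -0.018, -0.0]
ft_force: [-0.5, 0.9, -0.2]
finger_gap: 0.5
```

```bash
python3 - <<'E'
from h import *
st,s=wrist();print(st['eef_pos'],st['ft_force'])
cv2.imwrite("pics/w5.png",s['frame'])
hsv=cv2.cvtColor(s['frame'],cv2.COLOR_BGR2HSV)
m=cv2.inRange(hsv,(50,120,120),(75,255,255));r=cv2.boundingRect(m)
u,v=r[0]+r[2]/2,r[1]+r[3]/2;print(r,pt(s,u,v))
for a in(430,555): print(pt(s,a,v))
b=cv2.inRange(hsv,(100,90,40),(125,255,255))
for u in range(230,640,20):
    rr=np.where(b[0:100,u])[0]
    if len(rr): print(u,rr.max(),plane(s,u,rr.max(),89).round(1))
c=optics.snapshot("scene");cv2.imwrite("pics/c5.png",cv2.resize(c['frame'][190:460,240:540],None,fx=2.2,fy=2.2,interpolation=cv2.INTER_CUBIC))
E
```

```text
[504.1083547  143.74376182 216.95260704] [-0.53654498  0.85228759 -0.18744095]
(303, 88, 39, 42) [587.55504669 141.93753052  31.80441379]
[584.4127417   53.10539624  23.78005096]
[580.7093887  -49.97176154  24.28901163]
250 13 [645.1 184.5  89. ]
270 20 [640.8 172.5  89. ]
290 24 [638.2 160.1  89. ]
310 24 [637.7 147.7  89. ]
330 24 [637.3 135.2  89. ]
350 24 [636.9 122.7  89. ]
370 24 [636.4 110.2  89. ]
390 24 [636.   97.7  89. ]
410 27 [633.8  85.2  89. ]
430 28 [632.8  72.6  89. ]
450 28 [632.4  60.1  89. ]
470 27 [632.5  47.6  89. ]
490 27 [632.   35.1  89. ]
510 14 [638.8  23.4  89. ]
530 26 [631.7  10.1  89. ]
550 23 [632.9  -2.2  89. ]
570 27 [630.3 -15.   89. ]
590 26 [630.4 -27.5  89. ]
610 27 [629.4 -40.1  89. ]
630 27 [628.9 -52.6  89. ]
```

View pics/w5.png

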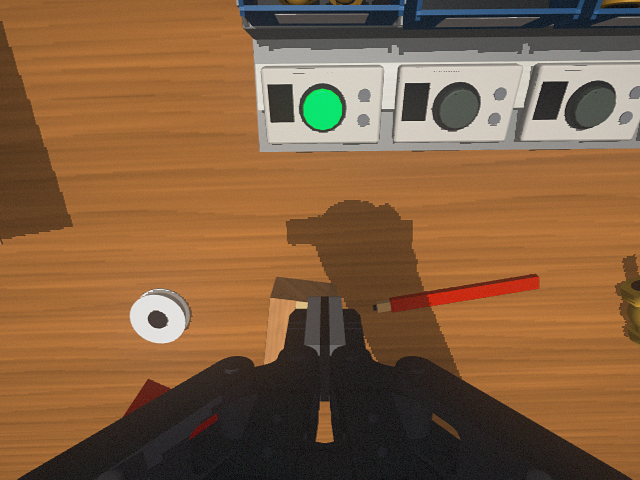

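View pics/c5.png

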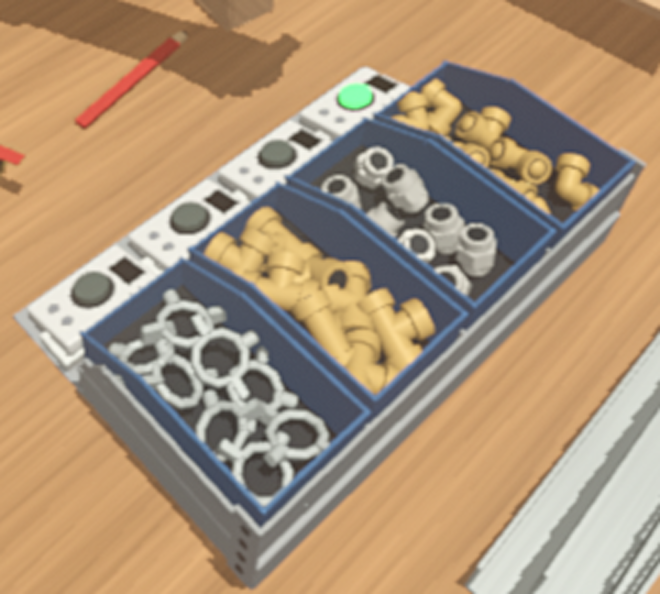

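The scene view shows all four bin backs in line at the stop. The green button is up at z≈32, as before, and the neighbours and loose items that are visible look unmoved.

```bash
python3 -c "
from rig import finish_job
print(finish_job())"
```

```text
the job is handed in; nothing more can be done
None
```

The proud bin is home against the back stop, and its lit button has been pressed fully down and has sprung back. The job was handed in at about 14 s with the arm drawn clear.

- **Bin:** I pushed it with the shut fingertips at about 2–3 N. At the stop the force rose to 6.6 N with no further travel. Its front lip then measured x ≈ 646 mm, which is the predicted home position, and in the last scene view its back lines up with the other three.
- **Button:** I pressed it until the tip stopped at z ≈ 29.6 mm, 5 mm below first contact. The force reached 18 N, against about 5 N for fully down. I kept pressing to confirm it had bottomed, so that is firmer than strictly needed. Afterwards its top measured z ≈ 31.8 mm, against 32.2 mm before.
- **Other items:** The neighbouring bins, unlit buttons and loose items look unmoved in the last pictures, which don't show the whole bench. The tool felt no contact at the end (forces under 1 N).
- **Disagreements:**
  - The two fixed cameras differed by up to 11 mm on button positions, so I relied on the wrist camera.
  - The wrist picture taken after the push put this bin's lip 2–3 mm deeper than its neighbour's. In the last wrist picture the offset was about the same.
  - That last picture read all the lips about 9 mm too near. They were at the edge of the frame and only part of each lip was visible, so I didn't rely on it.

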